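# Unload a tight RF module from a two-station rotary test fixture

## Robot

A 7-joint arm with a two-finger parallel gripper is mounted at the origin on a cart in front of the work surface, level with it; the furniture and walls round the work are solid. World frame = base frame: x ahead of the robot, y to its left, z up, the work surface at z = 0. Lengths are in m, angles in rad, forces in N, time in s.
With the tool pointing down it reaches from about 0.4 to 0.875 m from the base axis. Payload 19.3 kg.
Tool frame: the origin (TCP) lies midway between the tips of the shut fingers; the grasp point (between the pads) lies bot.pinch_z behind it (bot.pinch_z is the distance from the TCP to the grasp point, in m); z points along the fingers, y is the line along which they close (so a half turn about z gives the same grasp; the last joint's range is limited). The gripper opens to 85 mm and grips with 20 to 120 N. Pads are 22 mm wide; open, the fingers measure 114 mm over their backs; the gripper's body (76 mm by 85 mm) begins 54 mm behind the grasp point. The pads swing forward as they close: fully open they stand 13 mm farther back than shut.
Start: joints at [-1.234, 0.521, -0.036, 1.599, 0.021, 1.021, -0.113], TCP at [0.247, 0.574, 0.231] pointing down, gripper open.
Joint ranges: [-2.91, 2.91], [-0.3, 2.13], [-1.5, 1.42], [0.17, 2.43], [-1.26, 4.41], [0.16, 1.93], [-2.52, 2.52]. Speed limits (rad/s): [1.89, 1.89, 2.39, 2.39, 3.01, 3.01, 3.01].

## Interface

Orientations are given as [roll, pitch, yaw] about the fixed x, y, z axes, in that order (R = Rz(yaw) Ry(pitch) Rx(roll)).
In Python, from workcell import readout, grab_frame, camera_info, workorder, bot gives the robot as it stands. The module is installed in compiled form; this text tells all that it offers.
- The arm moves only by the tool drive_tool, never from a script. Its argument "targets" is a list of rows, each an object of numbers: "dx", "dy", "dz": the shift along the tool's x, y, z as a fraction of full scale; "yaw": the turn about the tool's z as a fraction of full scale; "fingers": the closure, from 0 (fully open) to 1 (shut). In form: [{"dx": .., "dy": .., "dz": .., "yaw": .., "fingers": ..}, ...]. A call has 1 to 20 rows; each row shifts and turns the commanded pose from where the row before left it, along the tool's axes as they then stand; what a row does not reach is not made up. Full scale, the value 1, is 0.1 m for a shift and 90 degrees for a turn. A row lasts 1/10 s, in which the tool goes at most 50 mm and 8.59 degrees, less where a joint would pass 70% of its speed; a pose out of reach is approached as far as the arm can. A call with a number of a shift or a turn outside -1 to 1 is refused whole. A call with a gripper value outside its range is refused whole. The fingers move at their own pace and stop on an object; "squeeze" is the grip in N (left out, the last holds). Time passes only in rows, so rows that do not move let the fingers close. It gives the time, the measured TCP pose, the force, the opening and the grip force at its end, in the units of the state.
- readout.observe(): the state, without advancing time (a new reading comes with each control period).
- grab_frame(name): name is "side" or "top" or "wrist"; returns the picture (420x560x3 uint8, blue, green, red); there is no depth.
- camera_info(name): a dict with "fx", "fy", "cx", "cy" (pixels), "D" ([k1, k2, p1, p2, k3] as OpenCV has them; the pictures are not rectified), "T" (4x4, takes a point from camera to world coordinates); the wrist camera has in their place "hand_eye" (4x4, takes a point from camera to tool coordinates, whose origin is the TCP and whose axes are the flange's). Camera axes: x right, y up, looking along -z (the intrinsics and any distortion apply to the point x, -y, -z); pixel columns grow to the right and rows downward; lengths in m; the calibration is good to about 2 mm. A picture is of the moment at which its call begins: read the wrist's pose just before it. camera_info takes no time and is no camera call.
- workorder.job_done(): hands the job in; it is judged then, once.
The state is a dict: "clock": time; "qpos": joint angles; "qd": joint speeds; "joint_efforts": joint torques, N m; "position": TCP position; "tool_rot": TCP orientation; "force": force on the tool from outside, world axes, zero at the start; "moment": the same for the moment, N m; "grip_width": finger opening in m; "finger_force": force on a finger pad.
Only numpy, scipy, OpenCV 4.12 (cv2) and the standard library are available. Lean on these libraries where they do the work, as an engineer would, in place of code of your own. Each camera call takes 0.05 s, during which the arm holds its last target. There are 200 camera calls.

## Task

The silver RF module standing in the rotary test fixture is tested: turn the dial by its black handle half a turn clockwise until it clicks in with the module at the front, out from under the test head. Then rock the module side to side, towards and away from the dial's centre, to work it up out of its tight socket, without lifting, tipping or dragging the fixture, which only stands on its feet (a straight pull would tip it), or disturbing the things round it. Finish while holding the module still and upright just above its socket, its lower plug one to three centimetres clear of the rim.

Things in the scene. Friction and masses are not known exactly. Their poses are not given: they have to be found in the camera images.
- fixture: rotary test fixture, loose on four rubber feet, about 2.5 kg. Origin on the bench under the dial's axis; x to the rear, y left, z up; yaw varies. Aluminium base x -112..138, y -110..110, top z 16 mm. Steel dial, radius 100, top z 32 mm, with two black sockets half a turn apart; at the start the module stands in the rear one, the front one is empty
- test_head (a point): middle of the underside of the fixed grey test head over the rear station, 64 mm behind the dial's axis, 121 mm above the bench; fixture's axes. Head: fixture x 32..128, y -40..40 mm, top z 138; a small housing on it (x 43..89, y -20..20) to z 154; grey column behind at x 114..128. It keeps a module below it from coming out
- dial (a joint): dial angle, rad: 0 at the start (clicked in, module at the rear under the test head), grows clockwise seen from above, 3.14 = half a turn (clicked in, module at the front); end stops -0.12 and 3.26. Leaving or entering a click takes about 0.4 N m (5 N at the handle); within about 0.04 rad a sprung roller at the rim pulls the dial in and holds it; in between it turns easily
- dial_axis (a point): point on the dial's axis at its top face, 32 mm above the bench; its axes turn with the dial: x points from the dial's axis to the module's socket, z up
- handle_grip (a point): point on the axis of the dial's handle, 103 mm above the bench: a black upright cylinder, diameter 18 mm, z 60 to 118 mm with a 2 mm steel cap, spinning freely on its stud. It stands 78 mm from the dial's axis and, seen from above, 90 degrees clockwise of the module: at the right at the start, going round by the front to the left
- socket_mouth (a point): centre of the mouth of the module's socket, at its rim, 56 mm above the bench, 62 mm from the dial's axis; axes as dial_axis (x outward, z up). Socket outside 63 (x) x 33.5 (y) mm, brass screw heads standing out to x +-37.5; pocket 51 (x) x 21.5 (y) mm, floor 20 mm below the rim
- spring_pads (a point): point midway between the two brass spring pads in that socket, 6 mm below its rim, same axes. The pads press on the module's narrow sides at x = -22.5 and +22.5 mm, about 18 N each (friction about 11 N each, +-10 %), and give 6 mm. Leaning the module about one pad slides its other side up past the other pad; it can lean 0.2 rad each way and is free once its foot is 14 mm up
- module: silver RF module, milled aluminium, about 0.11 kg, standing on end: body 45 mm wide (own x, along the socket's x), 70 mm long (own y, up), 18 mm thick (own z, along the socket's y), a brass plug 11 mm long, 6 mm thick at each end. Origin on a broad face: use the points. Body top 106, upper plug top 117 mm above the bench; 50 mm of the body stand free above the rim. Grip it across thickness or width
- module_foot (a point): centre of the lower end face of the module's body, 20 mm below the socket's rim when seated; axes as the module's (y up)
- module_plug (a point): tip of the module's lower plug, 11 mm below module_foot (seated, it is in a hole in the socket's floor)
- module_head (a point): centre of the upper end face of the module's body, 70 mm above module_foot
- marker: bystander: black marker pen lying left of the fixture, 13x130x15 mm; origin under its centre
- spare_module: bystander: smaller silver RF module lying flat right of the fixture, 48x82x17 mm; origin under its centre
- tape: bystander: roll of black tape lying flat left of the fixture, 62x62x18 mm; origin under its centre
Mind the look-alikes: they are no part of the job. What is shaped like the module but blue or pink is not meant.

How it is judged:
On the way, in this order (a step that is already met when the one before it is completed fails the run):
1. the dial is clicked in at half a turn, with the module still fully seated at the front (value of joint dial between 3.09159 and 3.19159 rad and z of module_foot in the frame of socket_mouth below -0.017 m), for 0.2 s.
2. the module, leaning sideways, has been worked part of the way up but is still in its socket (z of module_foot in the frame of socket_mouth between -0.0178 and -0.004 m and (x of module_head in the frame of socket_mouth above 0.0035 m or x of module_head in the frame of socket_mouth below -0.0035 m)), for 0.05 s.
At the end, for the whole second after the job is handed in: Dial clicked in at half a turn (3.14 +- 0.05 rad); module held by the fingers, still, upright within 0.2 rad, not touching the fixture, its lower plug tip 5 to 40 mm above the socket rim and within 20 mm of its centre along x and y; fixture standing on its feet (value of joint dial between 3.09159 and 3.19159 rad and z of module_plug in the frame of socket_mouth between 0.005 and 0.04 m and x of module_plug in the frame of socket_mouth between -0.02 and 0.02 m and y of module_plug in the frame of socket_mouth between -0.02 and 0.02 m and angle between module's own y axis and vertical below 0.2 rad and contact force between the fingers and module above 1 N and contact force between module and fixture below 0.1 N and linear speed of module below 0.02 m/s and angle between fixture's own z axis and vertical below 0.02 rad and height (world z) of fixture below 0.004 m); the arm keeps its last pose, push and grip.
It fails at once if the fixture is lifted or tipped up (more than 0.03 rad, or its middle more than 6 mm) (angle between fixture's own z axis and vertical above 0.03 rad or height (world z) of fixture above 0.006 m).
It fails at once if the fixture is dragged more than 40 mm (distance of fixture from where it was at the start of the episode above 0.04 m).
It fails at once if a bystander is moved more than 30 mm (distance of any of marker, spare_module, tape from where it was at the start of the episode above 0.03 m).
It also fails if it takes over 64 s, if anything falls off the work surface, if the arm or the gripper's body presses on something with over 40 N, if the wrist force passes 120 N, or if a joint passes its speed limit or range.

## Working session

There is one attempt and no reset: what is moved stays moved. The work goes in short steps, Python scripts to look and compute and a tool call to move; the robot and the scene stay as the last step left them, time stands still between calls to the robot, and variables do not carry over. Pictures are saved under pics/ and viewed, at most 10 in all, crops included, and the job is handed in when it is done.

Besides the shell and the picture viewer there is one more tool, called after ">>>" as name([rows], argument=value, ...), one row to a line, values as JSON. drive_tool: Moves the arm, as the interface text tells. Shift numbers are shares of 0.1 m and turn numbers shares of 90 degrees, none past 1 either way. Its arguments: {"type":"object","properties":{"targets":{"type":"array","items":{"type":"object","properties":{"dx":{"type":"number","minimum":-1,"maximum":1},"dy":{"type":"number","minimum":-1,"maximum":1},"dz":{"type":"number","minimum":-1,"maximum":1},"yaw":{"type":"number","minimum":-1,"maximum":1},"fingers":{"type":"number"}}}},"squeeze":{"type":"number"}},"required":["targets"]}

```bash
mkdir -p pics; cat > h.py <<'E'
import numpy as np, cv2
from workcell import readout, grab_frame, camera_info, workorder, bot
from scipy.spatial.transform import Rotation as Ro
def tool():
    s=readout.observe(); T=np.eye(4); T[:3,:3]=Ro.from_euler('xyz',s['tool_rot']).as_matrix(); T[:3,3]=s['position']; return T
def shot(name,f=None):
    T=tool() if name=='wrist' else None
    im=grab_frame(name); c=camera_info(name)
    M=T@np.array(c['hand_eye']) if name=='wrist' else np.array(c['T'])
    if f: cv2.imwrite('pics/'+f,im)
    return im,c,M
def ray(c,M,uv):
    K=np.array([[c['fx'],0,c['cx']],[0,c['fy'],c['cy']],[0,0,1.]])
    p=cv2.undistortPoints(np.array([[uv]],float),K,np.array(c['D'],float))[0,0]
    d=M[:3,:3]@np.array([p[0],-p[1],-1]); return M[:3,3],d/np.linalg.norm(d)
def plane(c,M,uv,z):
    o,d=ray(c,M,uv); return o+d*(z-o[2])/d[2]
def proj(c,M,P):
    K=np.array([[c['fx'],0,c['cx']],[0,c['fy'],c['cy']],[0,0,1.]])
    q=(np.linalg.inv(M)@np.c_[np.atleast_2d(P),np.ones(len(np.atleast_2d(P)))].T)[:3]
    return cv2.projectPoints(np.array([q[0],-q[1],-q[2]]).T.copy(),np.zeros(3),np.zeros(3),K,np.array(c['D'],float))[0][:,0]
def tri(rs):
    A=sum(np.eye(3)-np.outer(d,d) for o,d in rs); b=sum((np.eye(3)-np.outer(d,d))@o for o,d in rs); return np.linalg.solve(A,b)
E
python3 - <<'E'
from h import *
a=shot('top','top0.png');b=shot('side','side0.png')
s=readout.observe(); print(s, bot.pinch_z)
for n in('top','side'):
    c=camera_info(n);print(n,c)
print(camera_info('wrist'))
E
```

```text
{'clock': 0.1, 'qpos': array([-1.23420693,  0.52194092, -0.03634675,  1.5999116 ,  0.02120989,
        1.02109201, -0.11281459]), 'qd': array([ 0.00174309, -0.00139464, -0.00012151, -0.0034397 , -0.00112366,
       -0.00069561, -0.00246529]), 'joint_efforts': array([ 4.35394992e-03, -9.28477120e+01,  1.98441178e+00, -3.70533943e+01,
        1.81810919e-02,  5.37459637e-03,  6.78603737e-05]), 'position': array([0.24720019, 0.57373185, 0.23080558]), 'tool_rot': array([-3.14062825e+00,  6.49605555e-05,  2.73479893e+00]), 'force': array([ 0.20746009,  0.28242072, -0.31234924]), 'moment': array([-0.00559473, -0.02310753, -0.00801177]), 'finger_force': 0.0, 'grip_width': 0.08549834677037933} 0.0187
top {'fx': 379.89965452078206, 'fy': 379.89965452078206, 'cx': 279.23213638552454, 'cy': 211.73900097599082, 'D': array([-0.02901044,  0.        ,  0.        ,  0.        ,  0.        ]), 'T': array([[ 0.00463253,  0.9923548 , -0.12333079,  0.50132063],
       [-0.99958395,  0.00108414, -0.02882288,  0.03063838],
       [-0.02846882,  0.123413  ,  0.99194695,  0.95913836],
       [ 0.        ,  
[... 303 characters left out ...]
.0578076 , -0.46184113,  0.88507686,  1.03347063],
       [-0.01948118,  0.88691245,  0.46152658,  0.60176506],
       [ 0.        ,  0.        ,  0.        ,  1.        ]])}
{'fx': 319.58457706838965, 'fy': 319.58457706838965, 'cx': 284.97488283076746, 'cy': 211.358504526009, 'D': array([0.0052583, 0.       , 0.       , 0.       , 0.       ]), 'hand_eye': array([[ 1.10454925e-03,  9.64349096e-01,  2.64631065e-01,
         6.63841645e-02],
       [ 9.99999264e-01, -1.19785752e-03,  1.91226138e-04,
         4.37067992e-04],
       [ 5.01399064e-04,  2.64630659e-01, -9.64349710e-01,
        -1.44187716e-01],
       [ 0.00000000e+00,  0.00000000e+00,  0.00000000e+00,
         1.00000000e+00]])}
```

View pics/top0.png

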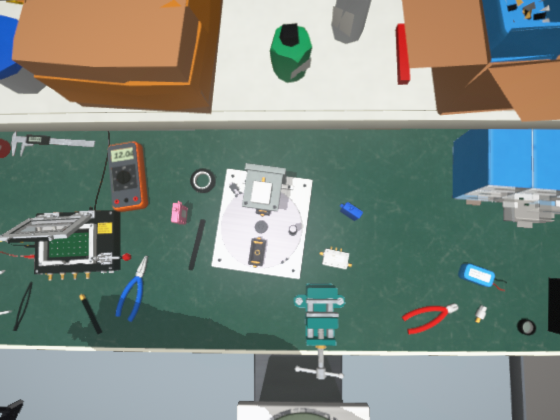

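View pics/side0.png

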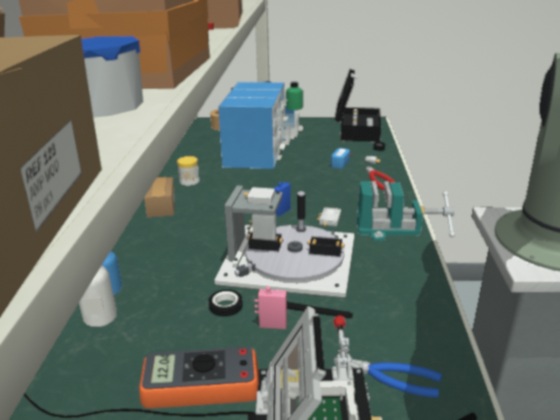

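```bash
python3 - <<'E'
from h import *
t=cv2.imread('pics/top0.png');s=cv2.imread('pics/side0.png')
o=np.zeros((500,800,3),np.uint8)
a=cv2.resize(t[158:283,205:320],None,fx=3.4,fy=3.4,interpolation=2);o[:a.shape[0],:a.shape[1]]=a
b=cv2.resize(s[180:295,215:365],None,fx=2.7,fy=2.7,interpolation=2);o[:b.shape[0],393:393+b.shape[1]]=b
cv2.imwrite('pics/crop0.png',o)
c=camera_info('top');M=np.array(c['T'])
# white base mask
hsv=cv2.cvtColor(t,cv2.COLOR_BGR2HSV);m=((hsv[...,1]<60)&(hsv[...,2]>215)).astype(np.uint8)
m[:, :205]=0;m[:,320:]=0;m[:160]=0;m[285:]=0
ct=max(cv2.findContours(m,0,2)[0],key=cv2.contourArea)[:,0].astype(float)
P=np.array([plane(c,M,p,.016)[:2] for p in ct])
r=cv2.minAreaRect((P*1000).astype(np.float32));print(r);print(cv2.boxPoints(r))
E
```

```text
((592.239501953125, 100.80244445800781), (218.5393829345703, 248.47557067871094), 82.2557601928711)
[[454.41058    9.270554]
 [700.61993  -24.211853]
 [730.0684   192.33434 ]
 [483.85907  225.81674 ]]
```

View pics/crop0.png

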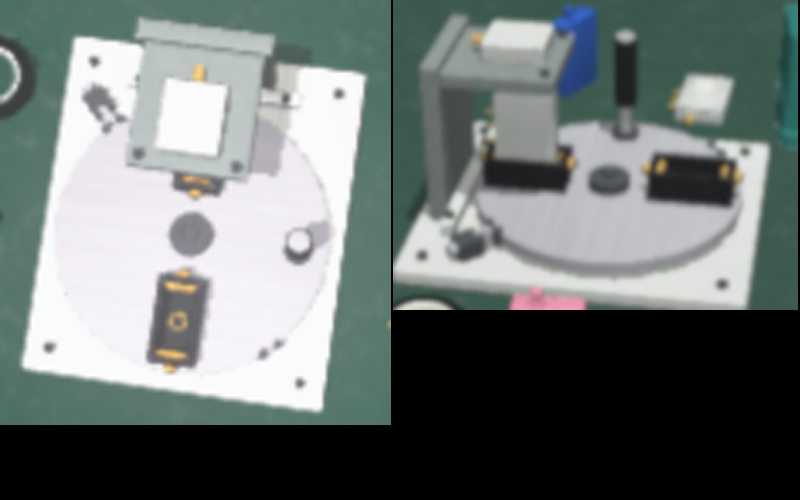

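```bash
python3 - <<'E'
from h import *
c=camera_info('top');M=np.array(c['T']);d=camera_info('side');N=np.array(d['T'])
th=(299/3.4+205-.35,239/3.4+158-.35);sh=((625-393)/2.7+215-.3,36/2.7+180-.3)
r=[ray(c,M,th),ray(d,N,sh)];P=tri(r);print('handle top',P,[np.linalg.norm(np.cross(P-o,v)) for o,v in r])
thub=(191/3.4+205-.35,233/3.4+158-.35);shub=((609-393)/2.7+215-.3,176/2.7+180-.3)
r=[ray(c,M,thub),ray(d,N,shub)];print('hub',tri(r),plane(c,M,thub,.038),plane(d,N,shub,.04))
sk=(178/3.4+205-.35,320/3.4+158-.35);print('empty socket',plane(c,M,sk,.05))
for p in[(305,290),(340,290)]:print('vise',plane(c,M,p,.06))
print('handle plane',plane(c,M,th,.12), plane(d,N,sh,.12))
E
```

```text
handle top [0.56977949 0.02526575 0.11835118] [np.float64(9.830779875322953e-05), np.float64(9.830779875321513e-05)]
hub [0.58020715 0.10199853 0.03935482] [0.58034359 0.10210344 0.038     ] [0.58015008 0.10307021 0.04      ]
empty socket [0.51804347 0.1096755  0.05      ]
vise [ 0.4298156  -0.00402164  0.06      ]
vise [ 0.43026645 -0.0851512   0.06      ]
handle plane [0.56954682 0.02527803 0.12      ] [0.56980326 0.02868623 0.12      ]
```

>>> drive_tool([
  {"yaw":0.0918,"fingers":0},
  {"yaw":0.0918},
  {"yaw":0.0918},
  {"yaw":0.0918},
  {"yaw":0.0918},
  {"yaw":0.0918},
  {"yaw":0.0918},
  {"yaw":0.0918},
  {"yaw":0.0918},
], squeeze=30)

```text
invalid input
```

>>> drive_tool([
  {"dx":-0.25,"dy":0.196},
  {"dx":-0.25,"dy":0.196},
  {"dx":-0.25,"dy":0.196},
  {"dx":-0.25,"dy":0.196},
  {"dx":-0.25,"dy":0.196},
  {"dx":-0.25,"dy":0.196},
  {"dx":-0.25,"dy":0.196},
  {"dx":-0.25,"dy":0.196},
  {"dx":-0.25,"dy":0.196},
  {"dx":-0.25,"dy":0.196},
  {"dx":-0.25,"dy":0.196},
  {"dx":-0.25,"dy":0.196},
  {"dx":-0.25,"dy":0.196},
  {"dx":-0.25,"dy":0.196},
  {"dx":-0.25,"dy":0.196},
  {"dx":-0.25,"dy":0.196},
  {"dx":-0.25,"dy":0.196},
  {"dx":-0.25,"dy":0.196},
  {"dx":-0.25,"dy":0.196},
  {"dx":-0.25,"dy":0.196},
])

```text
invalid input
```

>>> drive_tool([
  {"dx":0,"dy":0,"dz":0,"yaw":0.0918,"fingers":0},
  {"dx":0,"dy":0,"dz":0,"yaw":0.0918,"fingers":0},
  {"dx":0,"dy":0,"dz":0,"yaw":0.0918,"fingers":0},
  {"dx":0,"dy":0,"dz":0,"yaw":0.0918,"fingers":0},
  {"dx":0,"dy":0,"dz":0,"yaw":0.0918,"fingers":0},
  {"dx":0,"dy":0,"dz":0,"yaw":0.0918,"fingers":0},
  {"dx":0,"dy":0,"dz":0,"yaw":0.0918,"fingers":0},
  {"dx":0,"dy":0,"dz":0,"yaw":0.0918,"fingers":0},
  {"dx":0,"dy":0,"dz":0,"yaw":0.0918,"fingers":0},
], squeeze=30)

```text
clock: 1.0
position: [0.2472, 0.5738, 0.231]
tool_rot: [-3.141, 0.001, 1.431]
force: [0.6, 0.3, 0.1]
grip_width: 0.0853
finger_force: 0.0
```

>>> drive_tool([
  {"dx":-0.25,"dy":0.196,"dz":0,"yaw":0,"fingers":0},
  {"dx":-0.25,"dy":0.196,"dz":0,"yaw":0,"fingers":0},
  {"dx":-0.25,"dy":0.196,"dz":0,"yaw":0,"fingers":0},
  {"dx":-0.25,"dy":0.196,"dz":0,"yaw":0,"fingers":0},
  {"dx":-0.25,"dy":0.196,"dz":0,"yaw":0,"fingers":0},
  {"dx":-0.25,"dy":0.196,"dz":0,"yaw":0,"fingers":0},
  {"dx":-0.25,"dy":0.196,"dz":0,"yaw":0,"fingers":0},
  {"dx":-0.25,"dy":0.196,"dz":0,"yaw":0,"fingers":0},
  {"dx":-0.25,"dy":0.196,"dz":0,"yaw":0,"fingers":0},
  {"dx":-0.25,"dy":0.196,"dz":0,"yaw":0,"fingers":0},
  {"dx":-0.25,"dy":0.196,"dz":0,"yaw":0,"fingers":0},
  {"dx":-0.25,"dy":0.196,"dz":0,"yaw":0,"fingers":0},
  {"dx":-0.25,"dy":0.196,"dz":0,"yaw":0,"fingers":0},
  {"dx":-0.25,"dy":0.196,"dz":0,"yaw":0,"fingers":0},
  {"dx":-0.25,"dy":0.196,"dz":0,"yaw":0,"fingers":0},
  {"dx":-0.25,"dy":0.196,"dz":0,"yaw":0,"fingers":0},
  {"dx":-0.25,"dy":0.196,"dz":0,"yaw":0,"fingers":0},
  {"dx":-0.25,"dy":0.196,"dz":0,"yaw":0,"fingers":0},
  {"dx":-0.25,"dy":0.196,"dz":0,"yaw":0,"fingers":0},
  {"dx":-0.25,"dy":0.196,"dz":0,"yaw":0,"fingers":0},
])

```text
clock: 3.0
position: [0.5695, 0.025, 0.2311]
tool_rot: [-3.141, 0.0, 1.437]
force: [0.2, 0.1, 0.3]
grip_width: 0.0855
finger_force: 0.0
```

```bash
python3 - <<'E'
from h import *
im,c,M=shot('wrist','w1.png')
for P in [(.5697,.0253,.12),(.580,.102,.04),(.518,.11,.05)]: print(proj(c,M,P))
print(readout.observe()['position'],readout.observe()['tool_rot'],readout.observe()['qpos'])
E
```

```text
[[284.43917545 207.49377031]]
[[284.60857437 112.5896819 ]]
[[220.29551484 112.51199265]]
[0.57124719 0.01989648 0.23131616] [3.14030385e+00 2.34805399e-03 1.43280526e+00] [-0.43772252  0.46637509  0.41713826  1.76166802 -0.22120401  0.9594112
 -0.0705887 ]
```

View pics/w1.png

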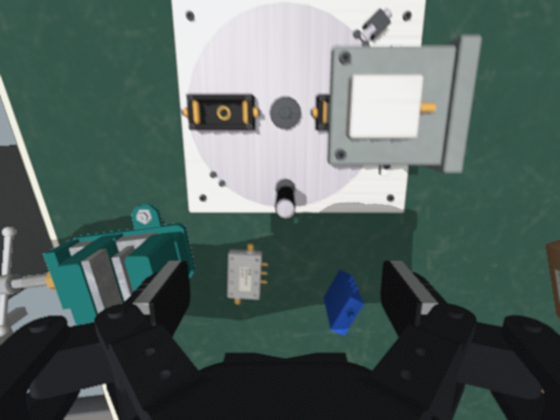

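>>> drive_tool([
  {"dx":0,"dy":0,"dz":0,"yaw":0,"fingers":0},
  {"dx":0,"dy":0,"dz":0.2,"yaw":0,"fingers":0},
  {"dx":0,"dy":0,"dz":0.2,"yaw":0,"fingers":0},
  {"dx":0,"dy":0,"dz":0.2,"yaw":0,"fingers":0},
  {"dx":0,"dy":0,"dz":0.2,"yaw":0,"fingers":0},
  {"dx":0,"dy":0,"dz":0.2,"yaw":0,"fingers":0},
  {"dx":0,"dy":0,"dz":0.2,"yaw":0,"fingers":0},
  {"dx":0,"dy":0,"dz":0.2,"yaw":0,"fingers":0},
  {"dx":0,"dy":0,"dz":0.09,"yaw":0,"fingers":0},
  {"dx":0,"dy":0,"dz":0,"yaw":0,"fingers":0.3},
  {"dx":0,"dy":0,"dz":0,"yaw":0,"fingers":0.5},
  {"dx":0,"dy":0,"dz":0,"yaw":0,"fingers":0.6},
  {"dx":0,"dy":0,"dz":0,"yaw":0,"fingers":0.65},
  {"dx":0,"dy":0,"dz":0,"yaw":0,"fingers":0.7},
  {"dx":0,"dy":0,"dz":0,"yaw":0,"fingers":0.75},
])

```text
clock: 4.55
position: [0.5692, 0.0262, 0.0826]
tool_rot: [3.141, -0.0, 1.437]
force: [-0.1, -0.3, 0.6]
grip_width: 0.0212
finger_force: 0.0
```

>>> drive_tool([
  {"dx":0,"dy":0,"dz":0,"yaw":0,"fingers":0.8},
  {"dx":0,"dy":0,"dz":0,"yaw":0,"fingers":0.9},
  {"dx":0,"dy":0,"dz":0,"yaw":0,"fingers":1},
  {"dx":0,"dy":0,"dz":0,"yaw":0,"fingers":1},
], squeeze=30)

```text
clock: 4.95
position: [0.5689, 0.0262, 0.0825]
tool_rot: [-3.141, -0.0, 1.437]
force: [-2.9, 0.8, 7.2]
grip_width: 0.0168
finger_force: 29.1
```

```bash
python3 - <<'E'
from h import *
# arc rows in tool axes (fixed yaw 1.437), fixture yaw -0.134; tool x = fixture y(left), tool y = fixture x(rear)
n=30; a=np.linspace(0,np.pi,n+1); P=78*np.c_[-np.cos(a),-np.sin(a)]  # tool x,y in mm
for r in np.round(np.diff(P,axis=0)/100,3): print(*r,end=' | ')
E
```

```text
0.004 -0.082 | 0.013 -0.081 | 0.021 -0.079 | 0.029 -0.076 | 0.037 -0.073 | 0.044 -0.068 | 0.051 -0.063 | 0.058 -0.058 | 0.063 -0.051 | 0.068 -0.044 | 0.073 -0.037 | 0.076 -0.029 | 0.079 -0.021 | 0.081 -0.013 | 0.082 -0.004 | 0.082 0.004 | 0.081 0.013 | 0.079 0.021 | 0.076 0.029 | 0.073 0.037 | 0.068 0.044 | 0.063 0.051 | 0.058 0.058 | 0.051 0.063 | 0.044 0.068 | 0.037 0.073 | 0.029 0.076 | 0.021 0.079 | 0.013 0.081 | 0.004 0.082 |
```

>>> drive_tool([
  {"dx":0.004,"dy":-0.082,"dz":0,"yaw":0,"fingers":1},
  {"dx":0.013,"dy":-0.081,"dz":0,"yaw":0,"fingers":1},
  {"dx":0.021,"dy":-0.079,"dz":0,"yaw":0,"fingers":1},
  {"dx":0.029,"dy":-0.076,"dz":0,"yaw":0,"fingers":1},
  {"dx":0.037,"dy":-0.073,"dz":0,"yaw":0,"fingers":1},
  {"dx":0.044,"dy":-0.068,"dz":0,"yaw":0,"fingers":1},
])

```text
clock: 5.55
position: [0.5252, 0.0472, 0.0826]
tool_rot: [3.141, -0.0, 1.437]
force: [0.9, -0.1, 5.0]
grip_width: 0.0173
finger_force: 30.1
```

>>> drive_tool([
  {"dx":0.051,"dy":-0.063,"dz":0,"yaw":0,"fingers":1},
  {"dx":0.058,"dy":-0.058,"dz":0,"yaw":0,"fingers":1},
  {"dx":0.063,"dy":-0.051,"dz":0,"yaw":0,"fingers":1},
  {"dx":0.068,"dy":-0.044,"dz":0,"yaw":0,"fingers":1},
  {"dx":0.073,"dy":-0.037,"dz":0,"yaw":0,"fingers":1},
  {"dx":0.076,"dy":-0.029,"dz":0,"yaw":0,"fingers":1},
  {"dx":0.079,"dy":-0.021,"dz":0,"yaw":0,"fingers":1},
  {"dx":0.081,"dy":-0.013,"dz":0,"yaw":0,"fingers":1},
  {"dx":0.082,"dy":-0.004,"dz":0,"yaw":0,"fingers":1},
])

```text
clock: 6.45
position: [0.5018, 0.1141, 0.0825]
tool_rot: [-3.142, -0.0, 1.437]
force: [0.7, -1.5, 7.4]
grip_width: 0.0172
finger_force: 30.3
```

>>> drive_tool([
  {"dx":0.082,"dy":0.004,"dz":0,"yaw":0,"fingers":1},
  {"dx":0.081,"dy":0.013,"dz":0,"yaw":0,"fingers":1},
  {"dx":0.079,"dy":0.021,"dz":0,"yaw":0,"fingers":1},
  {"dx":0.076,"dy":0.029,"dz":0,"yaw":0,"fingers":1},
  {"dx":0.073,"dy":0.037,"dz":0,"yaw":0,"fingers":1},
  {"dx":0.068,"dy":0.044,"dz":0,"yaw":0,"fingers":1},
  {"dx":0.063,"dy":0.051,"dz":0,"yaw":0,"fingers":1},
  {"dx":0.058,"dy":0.058,"dz":0,"yaw":0,"fingers":1},
  {"dx":0.051,"dy":0.063,"dz":0,"yaw":0,"fingers":1},
  {"dx":0.044,"dy":0.068,"dz":0,"yaw":0,"fingers":1},
  {"dx":0.037,"dy":0.073,"dz":0,"yaw":0,"fingers":1},
])

```text
clock: 7.55
position: [0.5574, 0.1785, 0.0826]
tool_rot: [3.142, -0.0, 1.437]
force: [-1.8, -1.3, 6.8]
grip_width: 0.0169
finger_force: 30.2
```

>>> drive_tool([
  {"dx":0.029,"dy":0.076,"dz":0,"yaw":0,"fingers":1},
  {"dx":0.021,"dy":0.079,"dz":0,"yaw":0,"fingers":1},
  {"dx":0.013,"dy":0.081,"dz":0,"yaw":0,"fingers":1},
  {"dx":0.004,"dy":0.082,"dz":0,"yaw":0,"fingers":1},
  {"dx":0,"dy":0,"dz":0,"yaw":0,"fingers":1},
  {"dx":0,"dy":0,"dz":0,"yaw":0,"fingers":1},
])

```text
clock: 8.15
position: [0.5897, 0.1809, 0.0826]
tool_rot: [-3.142, -0.0, 1.437]
force: [-0.7, 1.0, 7.1]
grip_width: 0.0174
finger_force: 30.4
```

```bash
python3 - <<'E'
from h import *
im,c,M=shot('top','t2.png'); 
cv2.imwrite('pics/t2c.png',cv2.resize(im[150:300,190:340],None,fx=4,fy=4,interpolation=2))
hsv=cv2.cvtColor(im,cv2.COLOR_BGR2HSV);m=((hsv[...,1]<60)&(hsv[...,2]>215)).astype(np.uint8)
m[:, :205]=0;m[:,320:]=0;m[:160]=0;m[285:]=0
ct=max(cv2.findContours(m,0,2)[0],key=cv2.contourArea)[:,0].astype(float)
P=np.array([plane(c,M,p,.016)[:2] for p in ct]);r=cv2.minAreaRect((P*1000).astype(np.float32));print(r)
E
```

```text
((582.0982666015625, 18.332752227783203), (52.34928894042969, 246.3140869140625), 82.31453704833984)
```

View pics/t2c.png

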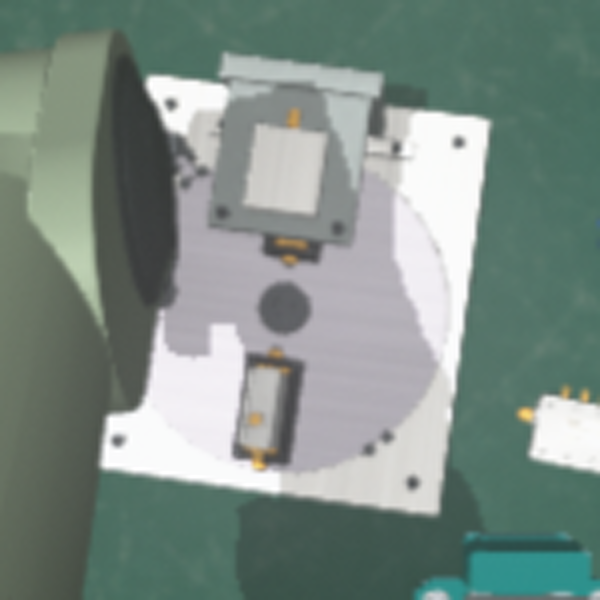

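>>> drive_tool([
  {"dx":0,"dy":0,"dz":0,"yaw":0,"fingers":0.7},
  {"dx":0,"dy":0,"dz":0,"yaw":0,"fingers":0.4},
  {"dx":0,"dy":0,"dz":0,"yaw":0,"fingers":0},
  {"dx":0,"dy":0,"dz":0,"yaw":0,"fingers":0},
  {"dx":0,"dy":0,"dz":0,"yaw":0,"fingers":0},
  {"dx":0,"dy":0,"dz":-0.2,"yaw":0,"fingers":0},
  {"dx":0,"dy":0,"dz":-0.25,"yaw":0,"fingers":0},
  {"dx":0,"dy":0,"dz":-0.25,"yaw":0,"fingers":0},
  {"dx":0,"dy":0,"dz":-0.25,"yaw":0,"fingers":0},
  {"dx":0,"dy":0,"dz":-0.25,"yaw":0,"fingers":0},
])

```text
clock: 9.2
position: [0.5897, 0.1805, 0.2033]
tool_rot: [-3.141, 0.0, 1.437]
force: [0.3, -0.2, 0.5]
grip_width: 0.0855
finger_force: 0.0
```

>>> drive_tool([
  {"dx":-0.2,"dy":-0.155,"dz":0,"yaw":0,"fingers":0},
  {"dx":-0.2,"dy":-0.155,"dz":0,"yaw":0,"fingers":0},
  {"dx":-0.2,"dy":-0.155,"dz":0,"yaw":0,"fingers":0},
  {"dx":-0.186,"dy":-0.157,"dz":0,"yaw":0,"fingers":0},
  {"dx":0,"dy":0,"dz":0,"yaw":-0.0909,"fingers":0},
  {"dx":0,"dy":0,"dz":0,"yaw":-0.0909,"fingers":0},
  {"dx":0,"dy":0,"dz":0,"yaw":-0.0909,"fingers":0},
  {"dx":0,"dy":0,"dz":0,"yaw":-0.0909,"fingers":0},
  {"dx":0,"dy":0,"dz":0,"yaw":-0.0909,"fingers":0},
  {"dx":0,"dy":0,"dz":0,"yaw":-0.0909,"fingers":0},
  {"dx":0,"dy":0,"dz":0,"yaw":-0.0909,"fingers":0},
  {"dx":0,"dy":0,"dz":0,"yaw":-0.0909,"fingers":0},
  {"dx":0,"dy":0,"dz":0,"yaw":-0.0909,"fingers":0},
  {"dx":0,"dy":0,"dz":0,"yaw":-0.0909,"fingers":0},
  {"dx":0,"dy":0,"dz":0,"yaw":-0.091,"fingers":0},
  {"dx":0,"dy":0,"dz":0,"yaw":0,"fingers":0},
  {"dx":0,"dy":0,"dz":0,"yaw":0,"fingers":0},
])

```text
clock: 10.9
position: [0.5177, 0.1107, 0.2023]
tool_rot: [3.142, -0.0, 3.003]
force: [-0.1, 0.5, 1.0]
grip_width: 0.0854
finger_force: 0.0
```

```bash
python3 - <<'E'
from h import *
im,c,M=shot('wrist','w3.png');s=readout.observe();print(s['position'],s['tool_rot'],s['qpos'],s['force'])
A=np.array([.579,.103]);u=np.array([.991,-.1334]);v=np.array([.1334,.991])
def F(x,y,z): return np.r_[A+u*x+v*y,z]
for n,p in dict(head=F(-62,0,.0)*0+F(-.062,0,.106),plugtop=F(-.062,0,.117),tl=F(-.0845,.009,.106),tr=F(-.0845,-.009,.106),hub=F(0,0,.04),handle=F(0,.078,.12)).items(): print(n,proj(c,M,p)[0].round(1))
t,c,M=shot('top','t3.png'); print(proj(c,M,F(0,.078,.12)),proj(c,M,F(-.062,0,.117)))
E
```

```text
[0.51772457 0.1108262  0.20228359] [-3.14153049e+00 -8.39346233e-05  3.00332252e+00] [-0.35505471  0.40666613  0.04236076  1.88423358 -0.02224853  0.8512443
  1.13104706] [ 0.30698035 -0.39032994 -0.04962359]
head [285.3 211.4]
plugtop [285.3 215.3]
tl [297.  182.9]
tr [273.4 183. ]
hub [285.5 252.5]
handle [384.5 291.6]
[[223.10527831 218.90029452]] [[253.65903561 251.41315532]]
```

View pics/w3.png

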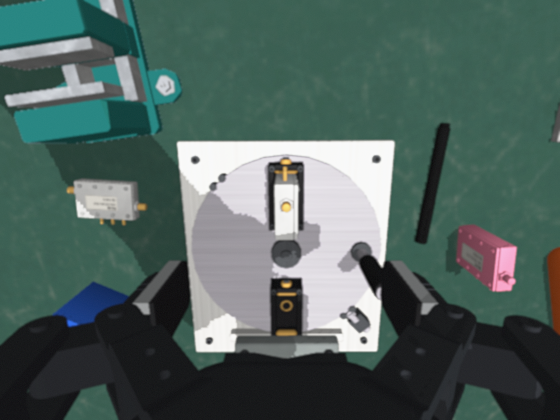

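>>> drive_tool([
  {"dx":0,"dy":0,"dz":0.2,"yaw":0,"fingers":0},
  {"dx":0,"dy":0,"dz":0.25,"yaw":0,"fingers":0},
  {"dx":0,"dy":0,"dz":0.25,"yaw":0,"fingers":0},
  {"dx":0,"dy":0,"dz":0.25,"yaw":0,"fingers":0},
  {"dx":0,"dy":0,"dz":0.2,"yaw":0,"fingers":0},
  {"dx":0,"dy":0,"dz":0.103,"yaw":0,"fingers":0},
  {"dx":0,"dy":0,"dz":0,"yaw":0,"fingers":0.4},
  {"dx":0,"dy":0,"dz":0,"yaw":0,"fingers":0.6},
  {"dx":0,"dy":0,"dz":0,"yaw":0,"fingers":0.7},
  {"dx":0,"dy":0,"dz":0,"yaw":0,"fingers":0.75},
  {"dx":0,"dy":0,"dz":0,"yaw":0,"fingers":0.8},
  {"dx":0,"dy":0,"dz":0,"yaw":0,"fingers":0.9},
  {"dx":0,"dy":0,"dz":0,"yaw":0,"fingers":1},
  {"dx":0,"dy":0,"dz":0,"yaw":0,"fingers":1},
], squeeze=25)

```text
clock: 12.4
position: [0.5181, 0.1112, 0.0777]
tool_rot: [3.141, 0.001, 3.008]
force: [-1.1, 1.0, 8.8]
grip_width: 0.0174
finger_force: 24.4
```

>>> drive_tool([
  {"dx":0.016,"dy":0,"dz":-0.008,"yaw":0,"fingers":1},
  {"dx":0.016,"dy":0,"dz":-0.007,"yaw":0,"fingers":1},
  {"dx":0.016,"dy":0,"dz":-0.007,"yaw":0,"fingers":1},
])

```text
clock: 12.7
position: [0.5138, 0.1117, 0.0794]
tool_rot: [3.141, 0.002, 3.008]
force: [6.2, 1.3, -8.6]
grip_width: 0.0175
finger_force: 25.2
```

>>> drive_tool([
  {"dx":0.016,"dy":0,"dz":-0.006,"yaw":0,"fingers":1},
  {"dx":0.01,"dy":0,"dz":-0.003,"yaw":0,"fingers":1},
  {"dx":0,"dy":0,"dz":0,"yaw":0,"fingers":1},
])

```text
clock: 13.0
position: [0.5111, 0.1121, 0.0804]
tool_rot: [3.141, 0.002, 3.008]
force: [3.3, 0.3, -1.7]
grip_width: 0.0178
finger_force: 25.9
```

```bash
python3 - <<'E'
from h import *
im,c,M=shot('side','s4.png'); cv2.imwrite('pics/s4c.png',cv2.resize(im[190:300,230:390],None,fx=5,fy=5,interpolation=2))
E
```

```text
(no output)
```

View pics/s4c.png

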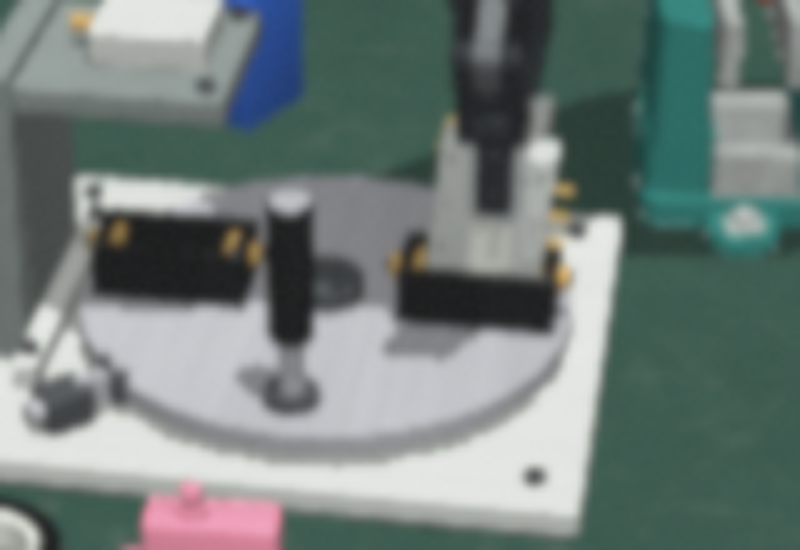

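>>> drive_tool([
  {"dx":-0.02,"dy":0,"dz":-0.011,"yaw":0,"fingers":1},
  {"dx":-0.02,"dy":0,"dz":-0.011,"yaw":0,"fingers":1},
  {"dx":-0.02,"dy":0,"dz":-0.01,"yaw":0,"fingers":1},
  {"dx":-0.02,"dy":0,"dz":-0.009,"yaw":0,"fingers":1},
])

```text
clock: 13.45
position: [0.517, 0.1109, 0.0837]
tool_rot: [-3.141, -0.003, 3.008]
force: [-4.7, 3.9, -14.2]
grip_width: 0.0172
finger_force: 24.8
```

>>> drive_tool([
  {"dx":-0.02,"dy":0,"dz":-0.005,"yaw":0,"fingers":1},
  {"dx":-0.02,"dy":0,"dz":-0.006,"yaw":0,"fingers":1},
  {"dx":-0.02,"dy":0,"dz":-0.005,"yaw":0,"fingers":1},
])

```text
clock: 13.75
position: [0.5228, 0.1102, 0.0853]
tool_rot: [-3.141, -0.003, 3.008]
force: [-8.0, 3.7, -7.1]
grip_width: 0.0173
finger_force: 25.4
```

>>> drive_tool([
  {"dx":-0.02,"dy":0,"dz":-0.004,"yaw":0,"fingers":1},
  {"dx":0,"dy":0,"dz":0,"yaw":0,"fingers":1},
])

```text
clock: 13.95
position: [0.5251, 0.1099, 0.086]
tool_rot: [-3.141, -0.003, 3.008]
force: [-7.0, 3.5, -3.3]
grip_width: 0.0177
finger_force: 25.8
```

```bash
python3 - <<'E'
from h import *
im,c,M=shot('side','s5.png'); cv2.imwrite('pics/s5c.png',cv2.resize(im[190:300,230:390],None,fx=5,fy=5,interpolation=2))
E
```

```text
(no output)
```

View pics/s5c.png

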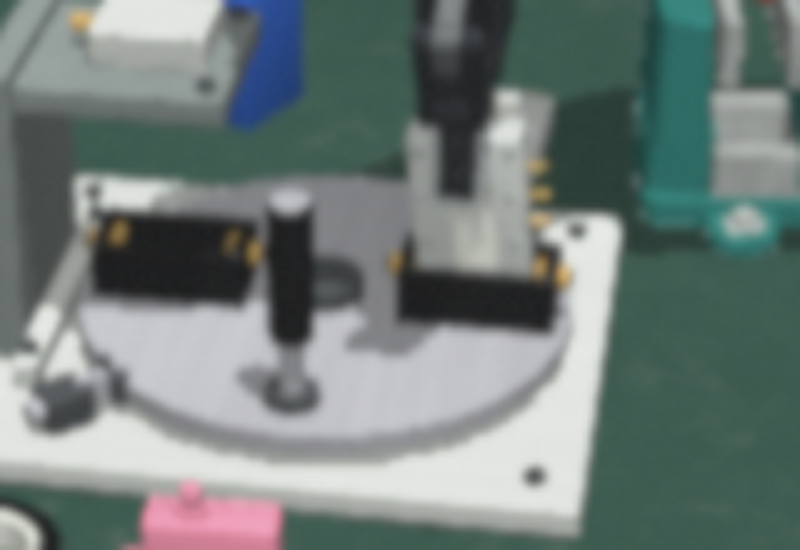

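>>> drive_tool([
  {"dx":0.02,"dy":0,"dz":-0.01,"yaw":0,"fingers":1},
  {"dx":0.02,"dy":0,"dz":-0.009,"yaw":0,"fingers":1},
  {"dx":0.02,"dy":0,"dz":-0.008,"yaw":0,"fingers":1},
  {"dx":0.02,"dy":0,"dz":-0.007,"yaw":0,"fingers":1},
])

```text
clock: 14.4
position: [0.5186, 0.1107, 0.0897]
tool_rot: [3.142, 0.001, 3.008]
force: [3.1, 0.4, -15.7]
grip_width: 0.0175
finger_force: 24.9
```

>>> drive_tool([
  {"dx":0.02,"dy":0,"dz":-0.005,"yaw":0,"fingers":1},
  {"dx":0.02,"dy":0,"dz":-0.005,"yaw":0,"fingers":1},
  {"dx":0.02,"dy":0,"dz":-0.004,"yaw":0,"fingers":1},
])

```text
clock: 14.7
position: [0.5128, 0.1116, 0.0914]
tool_rot: [3.141, 0.001, 3.008]
force: [6.3, -0.3, -8.1]
grip_width: 0.0176
finger_force: 25.5
```

>>> drive_tool([
  {"dx":0.015,"dy":0,"dz":-0.003,"yaw":0,"fingers":1},
  {"dx":-0.02,"dy":0,"dz":-0.008,"yaw":0,"fingers":1},
  {"dx":-0.02,"dy":0,"dz":-0.008,"yaw":0,"fingers":1},
  {"dx":-0.02,"dy":0,"dz":-0.008,"yaw":0,"fingers":1},
  {"dx":-0.02,"dy":0,"dz":-0.007,"yaw":0,"fingers":1},
])

```text
clock: 15.2
position: [0.518, 0.1108, 0.0941]
tool_rot: [-3.141, -0.002, 3.008]
force: [-5.7, 2.2, -9.2]
grip_width: 0.0172
finger_force: 25.2
```

>>> drive_tool([
  {"dx":-0.02,"dy":0,"dz":-0.005,"yaw":0,"fingers":1},
  {"dx":-0.02,"dy":0,"dz":-0.005,"yaw":0,"fingers":1},
  {"dx":-0.02,"dy":0,"dz":-0.005,"yaw":0,"fingers":1},
])

```text
clock: 15.5
position: [0.5249, 0.11, 0.0964]
tool_rot: [3.142, -0.0, 3.008]
force: [-4.1, 0.4, -1.6]
grip_width: 0.0174
finger_force: 26.2
```

>>> drive_tool([
  {"dx":0.02,"dy":0,"dz":-0.007,"yaw":0,"fingers":1},
  {"dx":0.02,"dy":0,"dz":-0.006,"yaw":0,"fingers":1},
  {"dx":0.02,"dy":0,"dz":-0.006,"yaw":0,"fingers":1},
  {"dx":0,"dy":0,"dz":0,"yaw":0,"fingers":1},
])

```text
clock: 15.9
position: [0.5198, 0.1108, 0.0985]
tool_rot: [3.141, 0.003, 3.008]
force: [4.4, -0.6, 1.9]
grip_width: 0.0172
finger_force: 26.7
```

```bash
python3 - <<'E'
from h import *
im,c,M=shot('side','s6.png'); cv2.imwrite('pics/s6c.png',cv2.resize(im[190:300,230:390],None,fx=5,fy=5,interpolation=2))
E
```

```text
(no output)
```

View pics/s6c.png

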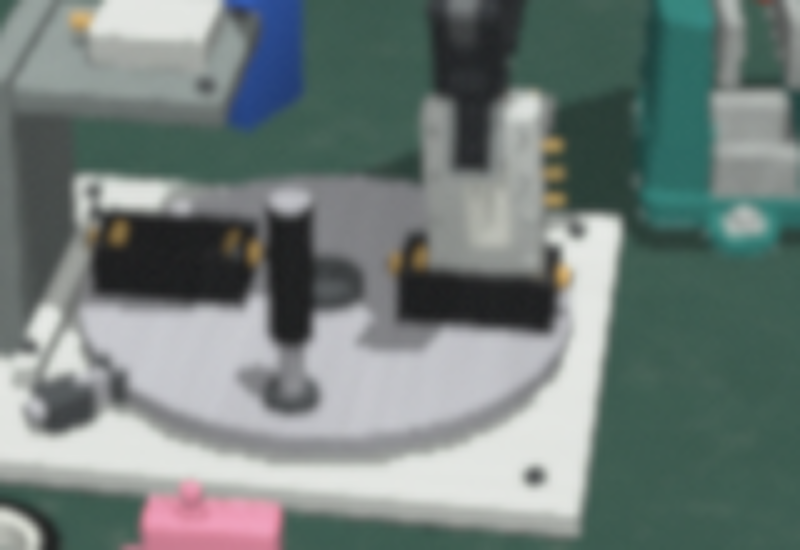

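>>> drive_tool([
  {"dx":0,"dy":0,"dz":-0.02,"yaw":0,"fingers":1},
  {"dx":0,"dy":0,"dz":-0.02,"yaw":0,"fingers":1},
])

```text
clock: 16.15
position: [0.5184, 0.1108, 0.1018]
tool_rot: [-3.141, -0.001, 3.008]
force: [-0.3, -1.0, -1.0]
grip_width: 0.0172
finger_force: 26.3
```

Free (only about 1 N of weight). Lift on and settle.

>>> drive_tool([
  {"dx":0,"dy":0,"dz":-0.03,"yaw":0,"fingers":1},
  {"dx":0,"dy":0,"dz":-0.03,"yaw":0,"fingers":1},
  {"dx":0,"dy":0,"dz":-0.04,"yaw":0,"fingers":1},
  {"dx":0,"dy":0,"dz":-0.04,"yaw":0,"fingers":1},
  {"dx":0,"dy":0,"dz":-0.04,"yaw":0,"fingers":1},
  {"dx":0,"dy":0,"dz":-0.04,"yaw":0,"fingers":1},
  {"dx":0,"dy":0,"dz":-0.04,"yaw":0,"fingers":1},
  {"dx":0,"dy":0,"dz":-0.01,"yaw":0,"fingers":1},
  {"dx":0,"dy":0,"dz":0,"yaw":0,"fingers":1},
  {"dx":0,"dy":0,"dz":0,"yaw":0,"fingers":1},
  {"dx":0,"dy":0,"dz":0,"yaw":0,"fingers":1},
])

```text
clock: 17.25
position: [0.5187, 0.1108, 0.1286]
tool_rot: [-3.141, -0.0, 3.008]
force: [0.1, -0.6, -1.4]
grip_width: 0.0174
finger_force: 26.3
```

```bash
python3 - <<'E'
from h import *
im,c,M=shot('side','s7.png'); cv2.imwrite('pics/s7c.png',cv2.resize(im[160:280,230:390],None,fx=5,fy=5,interpolation=2))
A=np.array([.579,.103]);u=np.array([.991,-.1334]);v=np.array([.1334,.991])
for n,p in dict(rim=(-.062,.0167,.056),plug20=(-.062,0,.076),foot=(-.062,0,.087)).items():
    q=proj(c,M,np.r_[A+u*p[0]+v*p[1],p[2]])[0];print(n,((q-[230,160])*5).round())
E
```

```text
rim [476. 424.]
plug20 [482. 359.]
foot [483. 334.]
```

View pics/s7c.png

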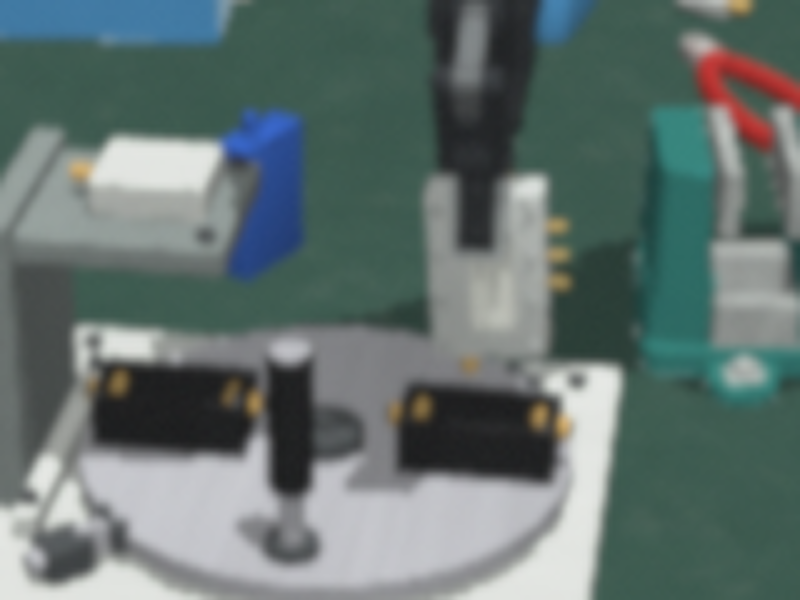

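```bash
python3 -c "
from workcell import workorder; print(workorder.job_done())"
```

```text
the job is handed in; nothing more can be done
None
```

I turned the dial half a turn to the front station, worked the module out by rocking, and handed the job in at about 17 s on the clock; the hand-in call gave no verdict. At that point the gripper held the module upright over its socket with its plug about 15 mm above the rim, the dial looked aligned at half a turn, and I saw no shift of the fixture in the pictures.

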